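# Recover the full-size grinding balls with a slotted scoop

## Robot

A 6-joint arm with a two-finger parallel gripper is mounted at the origin on a cart in front of the work surface, level with it; the furniture and walls round the work are solid. World frame = base frame: x ahead of the robot, y to its left, z up, the work surface at z = 0. Lengths are in m, angles in rad, forces in N, time in s.
With the tool pointing down it reaches from about 0.375 to 0.9 m from the base axis. Payload 3.1 kg.
Tool frame: the origin (TCP) lies midway between the tips of the shut fingers; the grasp point (between the pads) lies 19 mm behind it (manip.grasp_offset is the distance from the TCP to the grasp point, in m); z points along the fingers, y is the line along which they close (so a half turn about z gives the same grasp; the last joint's range is limited). The gripper opens to 85 mm and grips with 20 to 120 N. Pads are 22 mm wide; open, the fingers measure 114 mm over their backs; the gripper's body (76 mm by 85 mm) begins 54 mm behind the grasp point. The pads swing forward as they close: fully open they stand 13 mm farther back than shut.
Start: joints at [1.105, 0.527, 1.433, -0, 1.181, -0.178], TCP at [0.177, 0.599, 0.231] pointing down, gripper open.
Joint ranges: [-3.08, 3.08], [-0.75, 2.2], [0.22, 2.44], [-1.43, 4.57], [0, 2.65], [-2.85, 2.85]. Speed limits (rad/s): [2.79, 2.79, 3.14, 3.14, 3.14, 3.14].

## Interface

Orientations are given as a unit quaternion [x, y, z, w].
In Python, from station import sensors, cams, order, manip gives the robot as it stands.
- The arm moves only by the tool move_arm, never from a script. Its argument "targets" is a list of rows, each an object of numbers: "dx", "dy", "dz": the shift along the world's x, y, z normalised to -1 to 1, where 1 is 25 mm; "rx", "ry", "rz": the turn, a rotation vector about the world's x, y, z normalised to -1 to 1, where 1 is 30 degrees. A call has exactly 10 rows; each row shifts and turns the commanded pose from where the row before left it; what a row does not reach is not made up. A row lasts 1/8 s, in which the tool goes at most 62.5 mm and 10.7 degrees, less where a joint would pass 70% of its speed; a pose out of reach is approached as far as the arm can. A call with a number of a shift or a turn outside -1 to 1 is refused whole. A call with a gripper value outside its range is refused whole. "claw" is the opening in per cent of the stroke, from 0 (shut) to 100 (fully open), set as the call begins (left out, the last holds). The fingers move at their own pace and stop on an object; "newtons" is the grip in N (left out, the last holds). Time passes only in rows, so rows that do not move let the fingers close, or fill a call up. It gives the time, the measured TCP pose, the force, the opening and the grip force at its end, in the units of the state.
- sensors.sense(): the state, without advancing time (a new reading comes with each control period).
- cams.snapshot(name): name is "scene" or "top" or "wrist"; returns the picture (480x640x3 uint8, red, green, blue); there is no depth.
- cams.camera_model(name): a dict with "fx", "fy", "cx", "cy" (pixels), "extrinsics" (4x4, takes a point from world to camera coordinates). Camera axes: x right, y down, z forward; pixel columns grow to the right and rows downward; lengths in m; the calibration is good to about 2 mm. A picture is of the moment at which its call begins: read the wrist's pose just before it. camera_model takes no time and is no camera call; for the wrist camera it gives the pose at the moment of the call.
- order.sign_off(): hands the job in; it is judged then, once.
The state is a dict: "t": time; "q": joint angles; "qd": joint speeds; "tau": joint torques, N m; "tcp_pos": TCP position; "tool_rot": TCP orientation; "force": force on the tool from outside, world axes, zero at the start; "ft_torque": the same for the moment, N m; "finger_gap": opening from 0.0 (shut) to 1.0 (fully open); "gripper_force": force on a finger pad.
Only numpy, scipy, OpenCV 4.12 (cv2) and the standard library are available. Lean on these libraries where they do the work, as an engineer would, in place of code of your own. Each camera call takes 0.05 s, during which the arm holds its last target. There are 200 camera calls.

## Task

Sort the washed mill balls in the white tray: scoop up the three full-size steel balls with the slotted scoop, let the four worn small ones drop back through its slots into the tray, and tip the big ones from low over the porcelain dish into it. Do not touch the balls with the gripper; then stand the scoop flat on the worktop clear of the tray and let go of it, leaving the dish and the other things where they stand.

Things in the scene. Friction and masses are not known exactly. Their poses are not given: they have to be found in the camera images.
- tray: White plastic tray, fixed to the worktop. Inside 240 mm long (x) by 150 mm wide (y), 30 mm deep; walls and floor 4 mm, 34 mm high overall. Origin: centre of its underside; x along its length, roughly away from the robot. The balls lie on its floor in the +x half (centres x = 0.030 to 0.106, y = -0.034 to 0.034 m), the -x half is empty at the start. Rods pushed along the floor to the +x wall run in under the balls.
- scoop_grip (a point): Loose slotted scoop, 0.22 kg, standing beside the tray, across from the dish. This point: centre of its straight black grip, 72 mm above its underside, near its balance point. Frame: x to the open mouth, y across, z up. The grip is a bar 80 mm long in x (-37 to +43 mm), 16 mm wide in y, 24 mm high, free underneath, its underside 60 mm above the scoop's: pinch it across y from above.
- scoop_mouth (a point): Mid-mouth at the underside of the scoop (43 mm in x and -72 mm in z from scoop_grip), same frame. Floor: five straight 4 mm rods along x at y = 0, 22, 44 mm each side (18 mm slots), from the back to free rounded tips here; no cross bar. Side plates to 29 mm high; back plate and strap 87 to 95 mm behind this point, to 36 mm high. 99 mm wide over all; the tray is wider.
- dish: Round white porcelain dish standing loose on the worktop, to the left or right of the tray: 144 mm across the rim, 40 mm high, inside about 136 mm across at the rim narrowing to about 100 mm at its floor, floor 5 mm thick, about 0.6 kg. Origin: centre of its underside.
- ball_large_1: Full-size steel grinding ball, 25 mm diameter, 64 g, in the tray at the start. On the scoop it rides on two neighbouring rods, centre 11 mm above the underside, and rolls along them: back when the nose is tilted up, out of the mouth when it is down by 25 degrees or more. Origin: its centre; its orientation means nothing.
- ball_large_2: Full-size steel grinding ball, 25 mm diameter, 64 g, in the tray at the start. On the scoop it rides on two neighbouring rods, centre 11 mm above the underside, and rolls along them: back when the nose is tilted up, out of the mouth when it is down by 25 degrees or more. Origin: its centre; its orientation means nothing.
- ball_large_3: Full-size steel grinding ball, 25 mm diameter, 64 g, in the tray at the start. On the scoop it rides on two neighbouring rods, centre 11 mm above the underside, and rolls along them: back when the nose is tilted up, out of the mouth when it is down by 25 degrees or more. Origin: its centre; its orientation means nothing.
- ball_small_1: Worn steel ball, 14 mm diameter, 12 g, in the tray at the start and to stay there; it falls through the slots of the scoop. Origin: its centre; its orientation means nothing.
- ball_small_2: Worn steel ball, 14 mm diameter, 12 g, in the tray at the start and to stay there; it falls through the slots of the scoop. Origin: its centre; its orientation means nothing.
- ball_small_3: Worn steel ball, 14 mm diameter, 12 g, in the tray at the start and to stay there; it falls through the slots of the scoop. Origin: its centre; its orientation means nothing.
- ball_small_4: Worn steel ball, 14 mm diameter, 12 g, in the tray at the start and to stay there; it falls through the slots of the scoop. Origin: its centre; its orientation means nothing.
- caliper: Bystander: digital caliper lying flat, 235 x 72 x 23 mm, behind the work to the right. Origin: centre of its underside.
- beaker: Bystander: clear beaker, 60 mm across, 86 mm high, to the right. Origin: centre of its underside.
- stopwatch: Bystander: grey bench timer, 66 x 58 x 19 mm, to the left. Origin: centre of its underside.

How it is judged:
On the way, in this order (a step that is already met when the one before it is completed fails the run):
1. a full-size ball is carried in the scoop, lifted above the tray (((z of ball_large_1 in the frame of scoop_grip between -0.066 and -0.035 m and x of ball_large_1 in the frame of scoop_grip between -0.05 and 0.05 m and y of ball_large_1 in the frame of scoop_grip between -0.05 and 0.05 m and height (world z) of ball_large_1 above 0.052 m) or (z of ball_large_2 in the frame of scoop_grip between -0.066 and -0.035 m and x of ball_large_2 in the frame of scoop_grip between -0.05 and 0.05 m and y of ball_large_2 in the frame of scoop_grip between -0.05 and 0.05 m and height (world z) of ball_large_2 above 0.052 m) or (z of ball_large_3 in the frame of scoop_grip between -0.066 and -0.035 m and x of ball_large_3 in the frame of scoop_grip between -0.05 and 0.05 m and y of ball_large_3 in the frame of scoop_grip between -0.05 and 0.05 m and height (world z) of ball_large_3 above 0.052 m))), for 0.2 s.
2. all three full-size balls lie in the dish (horizontal distance between each of ball_large_1, ball_large_2, ball_large_3 and dish below 0.068 m and z of ball_large_1 in the frame of dish between 0 and 0.042 m and z of ball_large_2 in the frame of dish between 0 and 0.042 m and z of ball_large_3 in the frame of dish between 0 and 0.042 m), for 0.2 s.
At the end, for the whole second after the job is handed in: The three 25 mm balls lie in the dish (under 68 mm from its axis, under 42 mm up), the four 14 mm balls in the tray, all still (0.05 m/s); scoop free, upright (0.08 rad) on the worktop, grip 66 to 78 mm up and over 120 mm from the tray centre; dish upright (0.08 rad) on the worktop (all of step 2 and x of ball_small_1 in the frame of tray between -0.122 and 0.122 m and y of ball_small_1 in the frame of tray between -0.075 and 0.075 m and z of ball_small_1 in the frame of tray between 0 and 0.025 m and x of ball_small_2 in the frame of tray between -0.122 and 0.122 m and y of ball_small_2 in the frame of tray between -0.075 and 0.075 m and z of ball_small_2 in the frame of tray between 0 and 0.025 m and x of ball_small_3 in the frame of tray between -0.122 and 0.122 m and y of ball_small_3 in the frame of tray between -0.075 and 0.075 m and z of ball_small_3 in the frame of tray between 0 and 0.025 m and x of ball_small_4 in the frame of tray between -0.122 and 0.122 m and y of ball_small_4 in the frame of tray between -0.075 and 0.075 m and z of ball_small_4 in the frame of tray between 0 and 0.025 m and linear speed of each of ball_large_1, ball_large_2, ball_large_3, ball_small_1, ball_small_2, ball_small_3, ball_small_4 below 0.05 m/s and height (world z) of scoop_grip between 0.066 and 0.078 m and angle between each of scoop_grip, dish's own z axis and vertical below 0.08 rad and horizontal distance between scoop_grip and tray above 0.12 m and height (world z) of dish below 0.006 m); the robot touches nothing.
It fails at once if the fingers touch a ball (contact force between the fingers and ball_large_1 above 0.3 N or contact force between the fingers and ball_large_2 above 0.3 N or contact force between the fingers and ball_large_3 above 0.3 N or contact force between the fingers and ball_small_1 above 0.3 N or contact force between the fingers and ball_small_2 above 0.3 N or contact force between the fingers and ball_small_3 above 0.3 N or contact force between the fingers and ball_small_4 above 0.3 N).
It fails at once if a full-size ball is dropped from high up or thrown (faster than 1.6 m/s, a fall of 13 cm) (linear speed of any of ball_large_1, ball_large_2, ball_large_3 above 1.6 m/s).
It fails at once if the dish is shifted by more than 40 mm (distance of dish from where it was at the start of the episode above 0.04 m).
It fails at once if a bystander is shifted by more than 30 mm (distance of any of caliper, beaker, stopwatch from where it was at the start of the episode above 0.03 m).
It also fails if it takes over 67 s, if anything falls off the work surface, if the arm or the gripper's body presses on something with over 40 N, if the wrist force passes 120 N, or if a joint passes its speed limit or range.

## Working session

There is one attempt and no reset: what is moved stays moved. The work goes in short steps, Python scripts to look and compute and a tool call to move; the robot and the scene stay as the last step left them, time stands still between calls to the robot, and variables do not carry over. Pictures are saved under pics/ and viewed, at most 10 in all, crops included, and the job is handed in when it is done.

Besides the shell and the picture viewer there is one more tool, called after "Request:" by a JSON object that holds its "api" and its "payload", one argument or row to a line. move_arm: Moves the arm, as the interface text tells. Scaled input: -1 to 1 covers 25 mm each way for a shift and 30 degrees each way for a turn. Its arguments: {"type":"object","properties":{"targets":{"type":"array"},"claw":{"type":"number"},"newtons":{"type":"number"}},"required":["targets"]}

```bash
mkdir -p pics; ls; cat > h.py <<'E'
import numpy as np, cv2
from station import sensors, cams, order, manip
def snap(n,f):
    im=cams.snapshot(n); cv2.imwrite('pics/'+f,cv2.cvtColor(im,cv2.COLOR_RGB2BGR)); return im
def ray(m,u,v,z):
    E=np.array(m['extrinsics']);R=E[:3,:3];t=E[:3,3];c=-R.T@t
    d=R.T@np.array([(u-m['cx'])/m['fx'],(v-m['cy'])/m['fy'],1]);return c+d*(z-c[2])/d[2]
def proj(m,p):
    E=np.array(m['extrinsics']);q=E[:3,:3]@np.array(p)+E[:3,3];return m['fx']*q[0]/q[2]+m['cx'],m['fy']*q[1]/q[2]+m['cy']
E
python3 - <<'E'
from h import *
a=snap('top','top0.png');b=snap('scene','sc0.png')
for n in('top','scene'):
    m=cams.camera_model(n);E=np.array(m['extrinsics']);print(n,m['fx'],m['cx'],m['cy'],(-E[:3,:3].T@E[:3,3]).round(3),E[:3,:3].round(2).tolist())
s=sensors.sense();print(s['t'],s['tcp_pos'],s['tool_rot'],manip.grasp_offset)
E
```

```text
pics
top 531.3841272780008 315.1926381348976 246.23422983813447 [ 0.418 -0.023  1.427] [[0.03, -1.0, -0.01], [-0.99, -0.03, -0.1], [0.1, 0.01, -1.0]]
scene 499.04605354215744 322.2647529700753 237.75895983021493 [0.804 0.787 1.347] [[-0.96, 0.28, 0.01], [0.23, 0.8, -0.55], [-0.17, -0.53, -0.83]]
0.1 [0.17645854 0.59887871 0.2304151 ] [ 1.42907376e-01  9.89735557e-01 -9.52085283e-04 -3.21919294e-04] 0.0187
```

View pics/top0.png

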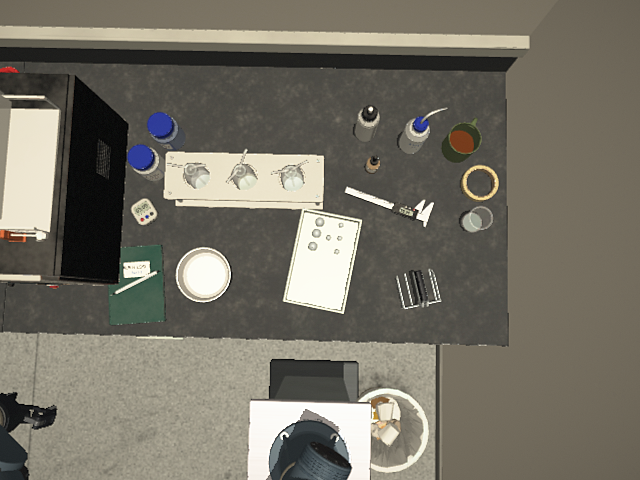

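View pics/sc0.png

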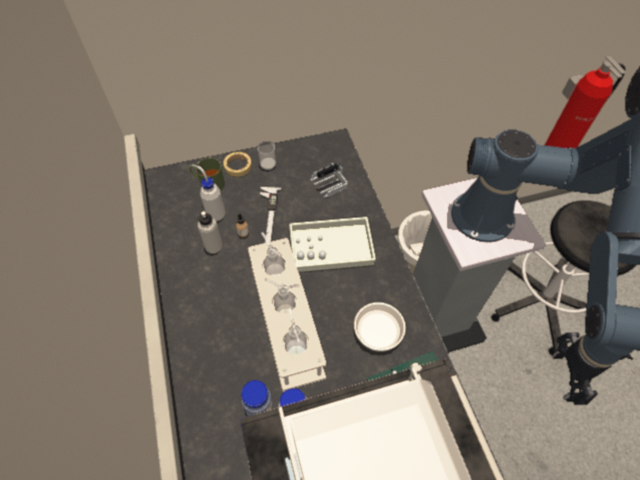

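```bash
python3 - <<'E'
from h import *
a=cv2.imread('pics/top0.png');b=cv2.imread('pics/sc0.png')
A=cv2.resize(a[200:320,275:450],None,fx=4.5,fy=4.5,interpolation=cv2.INTER_CUBIC)[:540,:790]
cv2.imwrite('pics/c1.png',A)
m=cams.camera_model('top')
g=a.astype(int); 
w=((g.min(2)>150)).astype(np.uint8)
n,l,st,ce=cv2.connectedComponentsWithStats(w)
for i in range(1,n):
    if st[i,4]>600 and st[i,1]<330 and st[i,0]>170:
        c=cv2.findContours((l==i).astype(np.uint8),0,2)[0][0]
        r=cv2.minAreaRect(c);print(st[i],r)
        if st[i,4]>3000 and st[i,0]>275: print([ray(m,u,v,.034).round(4).tolist() for u,v in cv2.boxPoints(r)])
        if st[i,0]<230:
            e=cv2.fitEllipse(cv2.convexHull(c));print(e,[ray(m,*e[0],z).round(4) for z in (0,.04)], .5*sum(e[1])/m['fx']*1.39)
E
```

```text
[ 176  247   55   55 1996] ((203.0, 274.0), (54.0, 54.0), 90.0)
((202.82327270507812, 274.2827453613281), (54.27051544189453, 55.260841369628906), 47.29984664916992) [array([0.4762, 0.2963, 0.    ]), array([0.4746, 0.2874, 0.04  ])] 0.14325661809650428
```

View pics/c1.png

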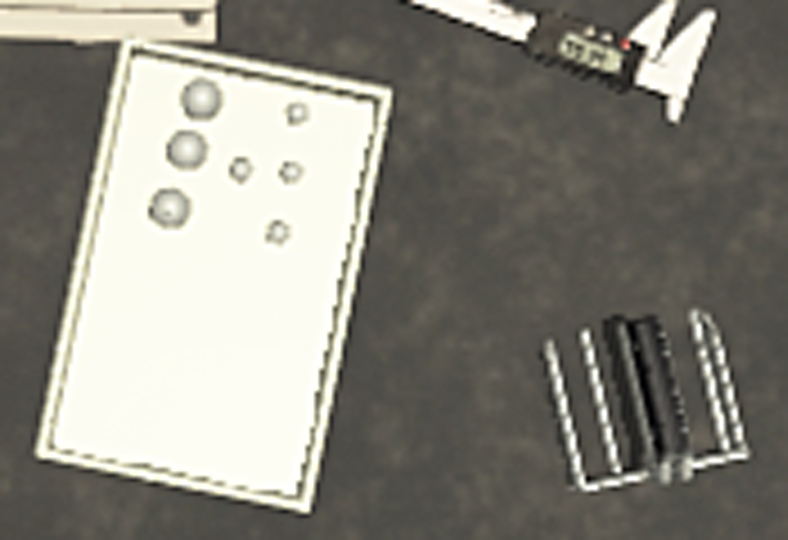

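The crop shows the tray outline (corners about (122,40), (392,90), (310,512), (37,458) in the crop), large balls at (202,100), (187,150), (170,208), small ones at (297,112), (241,169), (290,172), (277,232), and the scoop with mouth up (away from the robot), back plate at (580,488)-(745,455). The dish is at px (203,274).

```bash
cat >> h.py <<'E'
T=None
def cp(u,v): return 275+u/4.5,200+v/4.5
E
python3 - <<'E'
from h import *
m=cams.camera_model('top')
C=np.array([ray(m,*cp(*p),.034)[:2] for p in[(122,40),(392,90),(310,512),(37,458)]])
print('tray',C.round(4).tolist(),np.linalg.norm(C-np.roll(C,-1,0),axis=1).round(4))
c=C.mean(0);ax=(C[0]+C[1]-C[2]-C[3]);yaw=np.arctan2(ax[1],ax[0]);print(c.round(4),np.degrees(yaw))
R=np.array([[np.cos(yaw),np.sin(yaw)],[-np.sin(yaw),np.cos(yaw)]])
for n,z,L in(('L',.0165,[(202,100),(187,150),(170,208)]),('S',.011,[(297,112),(241,169),(290,172),(277,232)])):
    for p in L:
        w=ray(m,*cp(*p),z)[:2];print(n,w.round(4),(R@(w-c)).round(4))
for p,z in [((580,488),.036),((748,455),.036),((580,488),.0),((550,345),.0),((550,345),.029),((605,318),.084),((655,318),.084),((695,470),.084),((660,478),.084)]:
    print(p,z,ray(m,*cp(*p),z).round(4))
E
```

```text
tray [[0.655, 0.0329], [0.6292, -0.1267], [0.3817, -0.0837], [0.4086, 0.0751]] [0.1617 0.2511 0.1611 0.25  ]
[ 0.5186 -0.0256] -9.795671208971545
L [ 0.623  -0.0151] [0.1011 0.0281]
L [ 0.5928 -0.007 ] [0.0699 0.031 ]
L [0.5579 0.0022] [0.034  0.0341]
S [ 0.618 -0.072] [ 0.1058 -0.0288]
S [ 0.5829 -0.0394] [ 0.0656 -0.0026]
S [ 0.5818 -0.0686] [ 0.0696 -0.0316]
S [ 0.5457 -0.0617] [ 0.0328 -0.0309]
(580, 488) 0.036 [ 0.3997 -0.239   0.036 ]
(748, 455) 0.036 [ 0.4212 -0.3356  0.036 ]
(580, 488) 0.0 [ 0.3992 -0.2446  0.    ]
(550, 345) 0.0 [ 0.4833 -0.2259  0.    ]
(550, 345) 0.029 [ 0.482  -0.2218  0.029 ]
(605, 318) 0.084 [ 0.4954 -0.2446  0.084 ]
(655, 318) 0.084 [ 0.4961 -0.2726  0.084 ]
(695, 470) 0.084 [ 0.412  -0.2954  0.084 ]
(660, 478) 0.084 [ 0.407  -0.2759  0.084 ]
```

Request:
{"api": "move_arm", "payload": {
  "targets": [
    {"dx": 0.8, "dy": -1, "rz": 0.1},
    {"dx": 0.8, "dy": -1, "rz": 0.1},
    {"dx": 0.8, "dy": -1, "rz": 0.1},
    {"dx": 0.8, "dy": -1, "rz": 0.1},
    {"dx": 0.8, "dy": -1, "rz": 0.1},
    {"dx": 0.8, "dy": -1, "rz": 0.1},
    {"dx": 0.8, "dy": -1, "rz": 0.1},
    {"dx": 0.8, "dy": -1, "rz": 0.1},
    {"dx": 0.8, "dy": -1, "rz": 0.1},
    {"dx": 0.8, "dy": -1, "rz": 0.07}
  ],
  "claw": 100
}}

```text
schema error: expected keys dx, dy, dz, rx, ry, rz
```

Request:
{"api": "move_arm", "payload": {
  "targets": [
    {"dx": 0.3, "dy": -1},
    {"dx": 0.3, "dy": -1},
    {"dx": 0.3, "dy": -1},
    {"dx": 0.3, "dy": -1},
    {"dx": 0.3, "dy": -1},
    {"dx": 0.3, "dy": -1},
    {"dx": 0.3, "dy": -1},
    {"dx": 0.3, "dy": -1},
    {"dx": 0.3, "dy": -1},
    {"dx": 0.3, "dy": -1}
  ]
}}

```text
schema error: expected keys dx, dy, dz, rx, ry, rz
```

Request:
{"api": "move_arm", "payload": {
  "targets": [
    {"dx": 0.03, "dy": -1},
    {"dx": 0.03, "dy": -1},
    {"dx": 0.03, "dy": -1},
    {"dx": 0.03, "dy": -1},
    {"dx": 0.03, "dy": -1},
    {"dx": 0.03, "dy": -1},
    {"dx": 0.03, "dy": -1},
    {"dx": 0.03, "dy": -1},
    {"dx": 0.03, "dy": -1},
    {"dx": 0.03, "dy": -1}
  ]
}}

```text
schema error: expected keys dx, dy, dz, rx, ry, rz
```

All keys are needed.

Request:
{"api": "move_arm", "payload": {
  "targets": [
    {"dx": 0.8, "dy": -1, "dz": 0, "rx": 0, "ry": 0, "rz": 0.1},
    {"dx": 0.8, "dy": -1, "dz": 0, "rx": 0, "ry": 0, "rz": 0.1},
    {"dx": 0.8, "dy": -1, "dz": 0, "rx": 0, "ry": 0, "rz": 0.1},
    {"dx": 0.8, "dy": -1, "dz": 0, "rx": 0, "ry": 0, "rz": 0.1},
    {"dx": 0.8, "dy": -1, "dz": 0, "rx": 0, "ry": 0, "rz": 0.1},
    {"dx": 0.8, "dy": -1, "dz": 0, "rx": 0, "ry": 0, "rz": 0.1},
    {"dx": 0.8, "dy": -1, "dz": 0, "rx": 0, "ry": 0, "rz": 0.1},
    {"dx": 0.8, "dy": -1, "dz": 0, "rx": 0, "ry": 0, "rz": 0.1},
    {"dx": 0.8, "dy": -1, "dz": 0, "rx": 0, "ry": 0, "rz": 0.1},
    {"dx": 0.8, "dy": -1, "dz": 0, "rx": 0, "ry": 0, "rz": 0.07}
  ],
  "claw": 100
}}

```text
t: 1.35
tcp_pos: [0.3771, 0.3485, 0.231]
tool_rot: [-0.111, 0.994, -0.0, -0.0]
force: [0.1, 0.3, -0.4]
finger_gap: 1.001
gripper_force: 0.0
```

Request:
{"api": "move_arm", "payload": {
  "targets": [
    {"dx": 0.3, "dy": -1, "dz": 0, "rx": 0, "ry": 0, "rz": 0},
    {"dx": 0.3, "dy": -1, "dz": 0, "rx": 0, "ry": 0, "rz": 0},
    {"dx": 0.3, "dy": -1, "dz": 0, "rx": 0, "ry": 0, "rz": 0},
    {"dx": 0.3, "dy": -1, "dz": 0, "rx": 0, "ry": 0, "rz": 0},
    {"dx": 0.3, "dy": -1, "dz": 0, "rx": 0, "ry": 0, "rz": 0},
    {"dx": 0.3, "dy": -1, "dz": 0, "rx": 0, "ry": 0, "rz": 0},
    {"dx": 0.3, "dy": -1, "dz": 0, "rx": 0, "ry": 0, "rz": 0},
    {"dx": 0.3, "dy": -1, "dz": 0, "rx": 0, "ry": 0, "rz": 0},
    {"dx": 0.3, "dy": -1, "dz": 0, "rx": 0, "ry": 0, "rz": 0},
    {"dx": 0.3, "dy": -1, "dz": 0, "rx": 0, "ry": 0, "rz": 0}
  ]
}}

```text
t: 2.6
tcp_pos: [0.4517, 0.0986, 0.2311]
tool_rot: [-0.11, 0.994, 0.0, -0.0]
force: [-0.2, -0.6, -0.9]
finger_gap: 1.002
gripper_force: 0.0
```

Request:
{"api": "move_arm", "payload": {
  "targets": [
    {"dx": 0.03, "dy": -1, "dz": 0, "rx": 0, "ry": 0, "rz": 0},
    {"dx": 0.03, "dy": -1, "dz": 0, "rx": 0, "ry": 0, "rz": 0},
    {"dx": 0.03, "dy": -1, "dz": 0, "rx": 0, "ry": 0, "rz": 0},
    {"dx": 0.03, "dy": -1, "dz": 0, "rx": 0, "ry": 0, "rz": 0},
    {"dx": 0.03, "dy": -1, "dz": 0, "rx": 0, "ry": 0, "rz": 0},
    {"dx": 0.03, "dy": -1, "dz": 0, "rx": 0, "ry": 0, "rz": 0},
    {"dx": 0.03, "dy": -1, "dz": 0, "rx": 0, "ry": 0, "rz": 0},
    {"dx": 0.03, "dy": -1, "dz": 0, "rx": 0, "ry": 0, "rz": 0},
    {"dx": 0.03, "dy": -0.5, "dz": 0, "rx": 0, "ry": 0, "rz": 0},
    {"dx": 0, "dy": 0, "dz": 0, "rx": 0, "ry": 0, "rz": 0}
  ]
}}

```text
t: 3.85
tcp_pos: [0.4585, -0.1134, 0.2311]
tool_rot: [-0.11, 0.994, 0.0, -0.0]
force: [0.4, 1.1, -0.3]
finger_gap: 0.997
gripper_force: 0.0
```

```bash
python3 - <<'E'
from h import *
s=sensors.sense();m=cams.camera_model('wrist');a=snap('wrist','w1.png')
E=np.array(m['extrinsics']);print(s['t'],s['tcp_pos'],s['tool_rot'].round(4),s['q'].round(3),(-E[:3,:3].T@E[:3,3]).round(3),E[:3,:3].round(2).tolist(),m['fx'])
print(proj(m,[.459,-.276,.084]))
E
```

```text
3.85 [ 0.45849024 -0.11341984  0.23113037] [-1.096e-01  9.940e-01  2.000e-04 -1.000e-04] [-0.48   0.324  1.804  0.     1.014 -2.27 ] [ 0.391 -0.127  0.374] [[-0.22, 0.98, 0.0], [0.94, 0.21, 0.27], [0.27, 0.06, -0.96]] 338.65729107393406
(np.float64(133.89191555918907), np.float64(184.59378679731526))
```

View pics/w1.png

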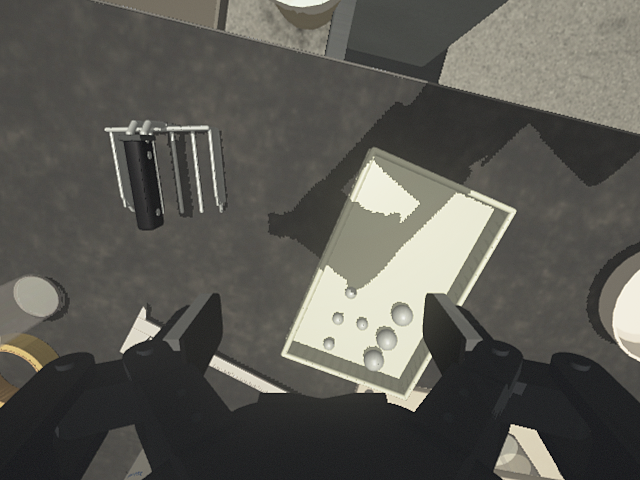

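The wrist view shows the scoop at (105-225, 120-230), with its black grip from (138,135) to (148,228), and the balls in the tray near (330-400, 292-360).

```bash
python3 - <<'E'
from h import *
a=cv2.imread('pics/w1.png');m=cams.camera_model('wrist')
k=(a.max(2)<48).astype(np.uint8); k[:120]=0;k[240:]=0;k[:,:100]=0;k[:,240:]=0
n,l,st,_=cv2.connectedComponentsWithStats(k);i=1+st[1:,4].argmax();print(st[i])
L=[];Rr=[]
for v in range(st[i,1]+12,st[i,1]+st[i,3]-10,6):
    x=np.where(l[v]==i)[0];L.append(ray(m,x[0],v+.5,.084)[:2]);Rr.append(ray(m,x[-1]+1,v+.5,.060)[:2]);print(v,x[0],x[-1],L[-1].round(4),Rr[-1].round(4))
for P in(L,Rr):
    P=np.array(P);f=cv2.fitLine(P.astype(np.float32),cv2.DIST_HUBER,0,.001,.001).ravel();print('yaw',np.degrees(np.arctan(f[1]/f[0])),f[2:])
ys=np.where(l==i)[0]
for v in(ys.min(),ys.max()+1): 
    u=np.where(l[min(v,ys.max())]==i)[0].mean();print('end',ray(m,u,v,.084),ray(m,u,v,.06))
p,q=ray(m,105,129,.036),ray(m,212,127,.036);print(p,q,(p+q)/2,np.hypot(*(p-q)[:2]),np.degrees(np.arctan2(*(p-q)[:2])))
E
```

```text
[ 123  135   41   95 1617]
147 125 151 [ 0.4297 -0.2845] [ 0.4276 -0.2741]
153 126 152 [ 0.4344 -0.2834] [ 0.4327 -0.2727]
159 127 153 [ 0.4391 -0.2823] [ 0.4378 -0.2714]
165 128 154 [ 0.4439 -0.2811] [ 0.4429 -0.2701]
171 129 155 [ 0.4487 -0.28  ] [ 0.4481 -0.2687]
177 130 156 [ 0.4535 -0.2788] [ 0.4533 -0.2674]
183 131 157 [ 0.4584 -0.2777] [ 0.4586 -0.266 ]
189 132 158 [ 0.4634 -0.2765] [ 0.4639 -0.2646]
195 133 158 [ 0.4684 -0.2753] [ 0.4695 -0.2641]
201 134 159 [ 0.4734 -0.2741] [ 0.4749 -0.2627]
207 135 160 [ 0.4785 -0.2729] [ 0.4804 -0.2612]
213 136 161 [ 0.4836 -0.2717] [ 0.4859 -0.2598]
219 137 162 [ 0.4888 -0.2704] [ 0.4915 -0.2583]
yaw 13.409965 [ 0.46173838 -0.2768815 ]
yaw 13.575993 [ 0.45697498 -0.26678655]
end [ 0.41613874 -0.26897238  0.084     ] [ 0.41819878 -0.28078004  0.06      ]
end [ 0.49644054 -0.26113307  0.084     ] [ 0.50515472 -0.27229113  0.06      ]
[ 0.42309579 -0.33029445  0.036     ] [ 0.39920405 -0.23148695  0.036     ] [ 0.41114992 -0.2808907   0.036     ] 0.10165499442098135 166.40674181427036
```

Request:
{"api": "move_arm", "payload": {
  "targets": [
    {"dx": 0, "dy": -0.9, "dz": 0, "rx": 0, "ry": 0, "rz": 0.03},
    {"dx": -0.06, "dy": -0.9, "dz": 0, "rx": 0, "ry": 0, "rz": 0},
    {"dx": 0, "dy": -0.9, "dz": 0, "rx": 0, "ry": 0, "rz": 0},
    {"dx": 0, "dy": -0.9, "dz": 0, "rx": 0, "ry": 0, "rz": 0},
    {"dx": 0, "dy": -0.9, "dz": 0, "rx": 0, "ry": 0, "rz": 0},
    {"dx": 0, "dy": -0.9, "dz": 0, "rx": 0, "ry": 0, "rz": 0},
    {"dx": 0, "dy": -0.9, "dz": 0, "rx": 0, "ry": 0, "rz": 0},
    {"dx": 0, "dy": 0, "dz": -0.8, "rx": 0, "ry": 0, "rz": 0},
    {"dx": 0, "dy": 0, "dz": -0.8, "rx": 0, "ry": 0, "rz": 0},
    {"dx": 0, "dy": 0, "dz": -0.8, "rx": 0, "ry": 0, "rz": 0}
  ]
}}

```text
t: 5.15
tcp_pos: [0.4571, -0.2715, 0.1707]
tool_rot: [-0.118, 0.993, -0.0, 0.0]
force: [0.1, 0.5, 0.1]
finger_gap: 0.994
gripper_force: 0.0
```

```bash
python3 - <<'E'
from h import *
a=snap('wrist','w2.png')
print(sensors.sense()['tcp_pos'],proj(cams.camera_model('wrist'),[.457,-.271,.084]),proj(cams.camera_model('wrist'),[.457+.0418,-.271+.01,.084]))
E
```

```text
[ 0.45568021 -0.27023385  0.16827976] (np.float64(318.54956230509026), np.float64(246.86734322824594)) (np.float64(318.6928553267494), np.float64(302.86018415205484))
```

View pics/w2.png

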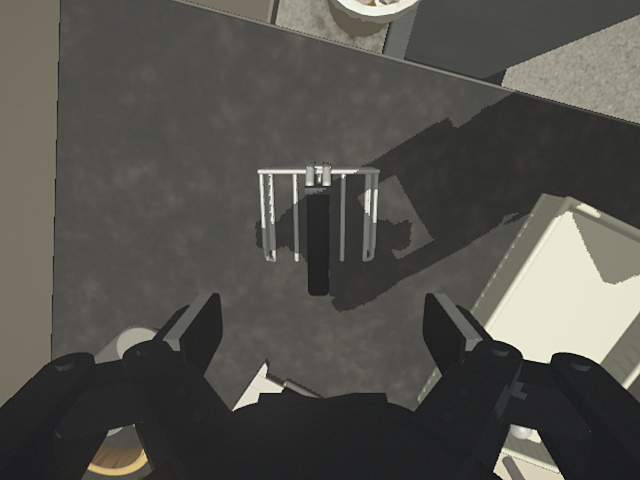

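The grip is centred in the fingers (column 318, rows 188–295) and parallel to them; it lies about 5 mm nearer the robot than estimated.

Request:
{"api": "move_arm", "payload": {
  "targets": [
    {"dx": -0.2, "dy": -0.04, "dz": -0.8, "rx": 0, "ry": 0, "rz": 0},
    {"dx": 0, "dy": 0, "dz": -0.8, "rx": 0, "ry": 0, "rz": 0},
    {"dx": 0, "dy": 0, "dz": -0.8, "rx": 0, "ry": 0, "rz": 0},
    {"dx": 0, "dy": 0, "dz": -0.8, "rx": 0, "ry": 0, "rz": 0},
    {"dx": 0, "dy": 0, "dz": -0.8, "rx": 0, "ry": 0, "rz": 0},
    {"dx": 0, "dy": 0, "dz": -0.8, "rx": 0, "ry": 0, "rz": 0},
    {"dx": 0, "dy": 0, "dz": 0, "rx": 0, "ry": 0, "rz": 0},
    {"dx": 0, "dy": 0, "dz": 0, "rx": 0, "ry": 0, "rz": 0},
    {"dx": 0, "dy": 0, "dz": 0, "rx": 0, "ry": 0, "rz": 0},
    {"dx": 0, "dy": 0, "dz": 0, "rx": 0, "ry": 0, "rz": 0}
  ]
}}

```text
t: 6.45
tcp_pos: [0.4524, -0.2719, 0.0521]
tool_rot: [-0.118, 0.993, -0.001, 0.0]
force: [-0.3, -0.4, -0.3]
finger_gap: 0.999
gripper_force: 0.0
```

Request:
{"api": "move_arm", "payload": {
  "targets": [
    {"dx": 0, "dy": 0, "dz": 0, "rx": 0, "ry": 0, "rz": 0},
    {"dx": 0, "dy": 0, "dz": 0, "rx": 0, "ry": 0, "rz": 0},
    {"dx": 0, "dy": 0, "dz": 0, "rx": 0, "ry": 0, "rz": 0},
    {"dx": 0, "dy": 0, "dz": 0, "rx": 0, "ry": 0, "rz": 0},
    {"dx": 0, "dy": 0, "dz": 0, "rx": 0, "ry": 0, "rz": 0},
    {"dx": 0, "dy": 0, "dz": 0, "rx": 0, "ry": 0, "rz": 0},
    {"dx": 0, "dy": 0, "dz": 0, "rx": 0, "ry": 0, "rz": 0},
    {"dx": 0, "dy": 0, "dz": 0, "rx": 0, "ry": 0, "rz": 0},
    {"dx": 0, "dy": 0, "dz": 0, "rx": 0, "ry": 0, "rz": 0},
    {"dx": 0, "dy": 0, "dz": 0, "rx": 0, "ry": 0, "rz": 0}
  ],
  "claw": 0,
  "newtons": 100
}}

```text
t: 7.7
tcp_pos: [0.4524, -0.272, 0.0516]
tool_rot: [-0.118, 0.993, -0.001, 0.0]
force: [0.9, -3.3, 4.2]
finger_gap: 0.172
gripper_force: 97.7
```

Request:
{"api": "move_arm", "payload": {
  "targets": [
    {"dx": 0, "dy": 0, "dz": 0.4, "rx": 0, "ry": 0, "rz": 0},
    {"dx": 0, "dy": 0, "dz": 0.8, "rx": 0, "ry": 0, "rz": 0},
    {"dx": 0, "dy": 0, "dz": 0.8, "rx": 0, "ry": 0, "rz": 0},
    {"dx": 0, "dy": 0.8, "dz": 0.4, "rx": 0, "ry": 0, "rz": -0.1},
    {"dx": 0.05, "dy": 1, "dz": 0, "rx": 0, "ry": 0, "rz": -0.1},
    {"dx": 0.05, "dy": 1, "dz": 0, "rx": 0, "ry": 0, "rz": -0.1},
    {"dx": 0.05, "dy": 1, "dz": 0, "rx": 0, "ry": 0, "rz": -0.1},
    {"dx": 0.05, "dy": 1, "dz": 0, "rx": 0, "ry": 0, "rz": -0.1},
    {"dx": 0.1, "dy": 1, "dz": 0, "rx": 0, "ry": 0, "rz": -0.1},
    {"dx": 0.1, "dy": 1, "dz": 0, "rx": 0, "ry": 0, "rz": -0.1}
  ]
}}

```text
t: 8.95
tcp_pos: [0.4604, -0.0996, 0.1108]
tool_rot: [0.066, 0.998, 0.001, -0.002]
force: [-0.7, -0.4, -2.1]
finger_gap: 0.173
gripper_force: 97.7
```

Request:
{"api": "move_arm", "payload": {
  "targets": [
    {"dx": 0.08, "dy": 1, "dz": 0, "rx": 0, "ry": 0, "rz": -0.077},
    {"dx": 0, "dy": 1, "dz": 0, "rx": 0, "ry": 0, "rz": 0},
    {"dx": 0, "dy": 1, "dz": 0, "rx": 0, "ry": 0, "rz": 0},
    {"dx": 0, "dy": 0.4, "dz": 0, "rx": 0, "ry": 0, "rz": 0},
    {"dx": 0, "dy": 0, "dz": 0, "rx": 0, "ry": 0, "rz": 0},
    {"dx": 0, "dy": 0, "dz": 0, "rx": 0, "ry": 0, "rz": 0},
    {"dx": 0, "dy": 0, "dz": 0, "rx": 0, "ry": 0, "rz": 0},
    {"dx": 0, "dy": 0, "dz": 0, "rx": 0, "ry": 0, "rz": 0},
    {"dx": 0, "dy": 0, "dz": 0, "rx": 0, "ry": 0, "rz": 0},
    {"dx": 0, "dy": 0, "dz": 0, "rx": 0, "ry": 0, "rz": 0}
  ]
}}

```text
t: 10.2
tcp_pos: [0.464, -0.0166, 0.1113]
tool_rot: [0.085, 0.996, -0.0, 0.0]
force: [0.3, 0.4, -1.9]
finger_gap: 0.173
gripper_force: 97.8
```

```bash
cat >> h.py <<'E'
TC=np.array([.5186,-.0256]);TY=np.radians(-9.8);TR=np.array([[np.cos(TY),-np.sin(TY)],[np.sin(TY),np.cos(TY)]])
def tw(x,y,z=0): return np.r_[TC+TR@[x,y],z]   # tray -> world
def wt(p): return TR.T@(np.array(p)[:2]-TC)
E
python3 - <<'E'
from h import *
a=snap('wrist','w3.png');s=sensors.sense();m=cams.camera_model('wrist')
print(s['t'],s['tcp_pos'],s['tool_rot'].round(4),s['q'].round(3),s['force'])
print('grip in tray',wt(s['tcp_pos']),[tuple(np.round(proj(m,tw(x,y,.034)))) for x in(-.122,.122) for y in(-.077,.077)])
E
```

```text
10.25 [ 0.46401555 -0.0166297   0.11131742] [ 0.085   0.9964 -0.     -0.    ] [-0.277  0.521  1.939 -0.     0.681 -1.678] [ 0.67641045 -1.00474708 -2.81236769]
grip in tray [-0.05531478 -0.00045139] [(np.float64(198.0), np.float64(147.0)), (np.float64(444.0), np.float64(147.0)), (np.float64(228.0), np.float64(455.0)), (np.float64(415.0), np.float64(455.0))]
```

View pics/w3.png

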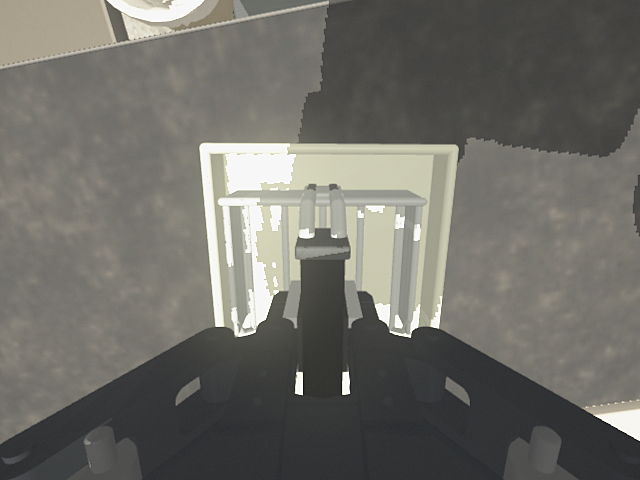

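The scoop hangs over the tray's near half, clear of the walls. The near rim runs from (200,147) to (459,147), its centre right of the scoop's (back plate 218–427 at row 200).

```bash
python3 - <<'E'
from h import *
m=cams.camera_model('wrist');print(m['cx'],m['cy'])
for u,v,z in[(200,147,.034),(459,147,.034),(215,325,.034),(440,325,.034),(218,200,.096),(427,200,.096)]:
    p=ray(m,u,v,z);print(p.round(4),wt(p).round(4))
g=cv2.cvtColor(cv2.imread('pics/top0.png'),cv2.COLOR_BGR2GRAY);mt=cams.camera_model('top')
k=(g>170).astype(np.uint8);k[:,:280]=0;k[:,365:]=0;k[:205]=0;k[320:]=0
for y in(-.06,-.03,0,.03,.06): pass
for x in(-.1,-.06,-.02,.02,.06):   # outer side edges by brightness profile across the tray
    P=[tw(x,y,.034) for y in np.arange(-.1,.1,.0005)]
    U=np.array([proj(mt,p) for p in P],np.float32)
    pr=cv2.remap(g,U[:,:1],U[:,1:],1).ravel().astype(float);i=np.where(pr>130)[0];print(x,-.1+i[0]*.0005,-.1+i[-1]*.0005)
E
```

```text
322.19480290094805 239.12494237360255
[ 0.3854 -0.0794  0.034 ] [-0.1221 -0.0757]
[0.413  0.0804 0.034 ] [-0.1221  0.0865]
[ 0.5082 -0.102   0.034 ] [ 0.0027 -0.0771]
[0.536  0.0591 0.034 ] [0.0027 0.0864]
[ 0.4131 -0.0561  0.096 ] [-0.0987 -0.048 ]
[0.4298 0.0405 0.096 ] [-0.0987  0.05  ]
-0.1 -0.0795 0.08399999999999999
-0.06 -0.08 0.08449999999999999
-0.02 -0.08 0.08349999999999999
0.02 -0.0805 0.08349999999999999
0.06 -0.08 0.08299999999999999
```

Request:
{"api": "move_arm", "payload": {
  "targets": [
    {"dx": 0, "dy": 0, "dz": -0.6, "rx": 0, "ry": 0, "rz": 0},
    {"dx": 0, "dy": 0, "dz": -0.6, "rx": 0, "ry": 0, "rz": 0},
    {"dx": 0, "dy": 0, "dz": -0.6, "rx": 0, "ry": 0, "rz": 0},
    {"dx": 0, "dy": 0, "dz": -0.36, "rx": 0, "ry": 0, "rz": 0},
    {"dx": 0, "dy": 0, "dz": 0, "rx": 0, "ry": 0, "rz": 0},
    {"dx": 0, "dy": 0, "dz": 0, "rx": 0, "ry": 0, "rz": 0},
    {"dx": 0, "dy": 0, "dz": -0.02, "rx": 0, "ry": 0, "rz": 0},
    {"dx": 0, "dy": 0, "dz": -0.02, "rx": 0, "ry": 0, "rz": 0},
    {"dx": 0, "dy": 0, "dz": 0, "rx": 0, "ry": 0, "rz": 0},
    {"dx": 0, "dy": 0, "dz": 0, "rx": 0, "ry": 0, "rz": 0}
  ]
}}

```text
t: 11.5
tcp_pos: [0.4641, -0.0165, 0.0564]
tool_rot: [0.085, 0.996, -0.0, 0.0]
force: [0.6, -0.4, -1.7]
finger_gap: 0.168
gripper_force: 97.8
```

Request:
{"api": "move_arm", "payload": {
  "targets": [
    {"dx": 0, "dy": 0, "dz": -0.01, "rx": 0, "ry": 0, "rz": 0},
    {"dx": 0, "dy": 0, "dz": -0.01, "rx": 0, "ry": 0, "rz": 0},
    {"dx": 0, "dy": 0, "dz": -0.01, "rx": 0, "ry": 0, "rz": 0},
    {"dx": 0, "dy": 0, "dz": -0.01, "rx": 0, "ry": 0, "rz": 0},
    {"dx": 0, "dy": 0, "dz": 0, "rx": 0, "ry": 0, "rz": 0},
    {"dx": 0, "dy": 0, "dz": 0, "rx": 0, "ry": 0, "rz": 0},
    {"dx": 0, "dy": 0, "dz": 0, "rx": 0, "ry": 0, "rz": 0},
    {"dx": 0, "dy": 0, "dz": 0, "rx": 0, "ry": 0, "rz": 0},
    {"dx": 0, "dy": 0, "dz": 0, "rx": 0, "ry": 0, "rz": 0},
    {"dx": 0, "dy": 0, "dz": 0, "rx": 0, "ry": 0, "rz": 0}
  ]
}}

```text
t: 12.75
tcp_pos: [0.464, -0.0166, 0.0556]
tool_rot: [0.085, 0.996, -0.0, 0.0]
force: [-1.2, 0.3, 5.5]
finger_gap: 0.17
gripper_force: 98.8
```

Request:
{"api": "move_arm", "payload": {
  "targets": [
    {"dx": 0.394, "dy": -0.068, "dz": 0.01, "rx": 0, "ry": 0, "rz": 0},
    {"dx": 0.394, "dy": -0.068, "dz": 0, "rx": 0, "ry": 0, "rz": 0},
    {"dx": 0.394, "dy": -0.068, "dz": 0, "rx": 0, "ry": 0, "rz": 0},
    {"dx": 0.394, "dy": -0.068, "dz": 0, "rx": 0, "ry": 0, "rz": 0},
    {"dx": 0.394, "dy": -0.068, "dz": 0, "rx": 0, "ry": 0, "rz": 0},
    {"dx": 0.394, "dy": -0.068, "dz": 0, "rx": 0, "ry": 0, "rz": 0},
    {"dx": 0.394, "dy": -0.068, "dz": 0, "rx": 0, "ry": 0, "rz": 0},
    {"dx": 0.394, "dy": -0.068, "dz": 0, "rx": 0, "ry": 0, "rz": 0},
    {"dx": 0.394, "dy": -0.068, "dz": 0, "rx": 0, "ry": 0, "rz": 0},
    {"dx": 0.394, "dy": -0.068, "dz": 0, "rx": 0, "ry": 0, "rz": 0}
  ]
}}

```text
t: 14.0
tcp_pos: [0.5597, -0.0327, 0.0558]
tool_rot: [0.085, 0.996, 0.001, -0.004]
force: [-8.0, 1.4, 11.4]
finger_gap: 0.17
gripper_force: 99.8
```

Request:
{"api": "move_arm", "payload": {
  "targets": [
    {"dx": 0.394, "dy": -0.068, "dz": 0, "rx": 0, "ry": 0, "rz": 0},
    {"dx": 0.394, "dy": -0.068, "dz": 0, "rx": 0, "ry": 0, "rz": 0},
    {"dx": 0.2, "dy": -0.034, "dz": 0, "rx": 0, "ry": 0, "rz": 0},
    {"dx": 0.08, "dy": -0.014, "dz": 0, "rx": 0, "ry": 0, "rz": 0},
    {"dx": 0, "dy": 0, "dz": 0, "rx": 0, "ry": 0, "rz": 0},
    {"dx": 0, "dy": 0, "dz": 0, "rx": 0, "ry": 0, "rz": 0},
    {"dx": 0, "dy": 0, "dz": 0, "rx": 0, "ry": 0, "rz": 0},
    {"dx": 0, "dy": 0, "dz": 0, "rx": 0, "ry": 0, "rz": 0},
    {"dx": 0, "dy": 0, "dz": 0, "rx": 0, "ry": 0, "rz": 0},
    {"dx": 0, "dy": 0, "dz": 0, "rx": 0, "ry": 0, "rz": 0}
  ]
}}

```text
t: 15.25
tcp_pos: [0.5882, -0.0379, 0.0557]
tool_rot: [0.085, 0.996, 0.0, -0.001]
force: [-3.9, 0.4, 7.7]
finger_gap: 0.17
gripper_force: 99.5
```

```bash
python3 - <<'E'
from h import *
s=sensors.sense();print(wt(s['tcp_pos']),s['force'])
a=snap('top','t2.png');A=cv2.cvtColor(a,4)
b=cv2.cvtColor(snap('scene','s2.png'),4)
m=cams.camera_model('scene');u,v=map(int,proj(m,tw(0.03,0,.03)))
A=cv2.resize(A[195:320,275:375],None,fx=4.6,fy=4.6,interpolation=2);B=cv2.resize(b[v-50:v+50,u-60:u+40],None,fx=5.75,fy=5.75,interpolation=2)[:,:340]
B=cv2.resize(b[210:285,270:385],(795,518),interpolation=2)
cv2.imwrite('pics/t2c.png',A);cv2.imwrite('pics/s2c.png',B)
E
```

```text
[ 0.07070534 -0.00025562] [-3.89128477  0.43525664  7.69349107]
```

View pics/s2c.png

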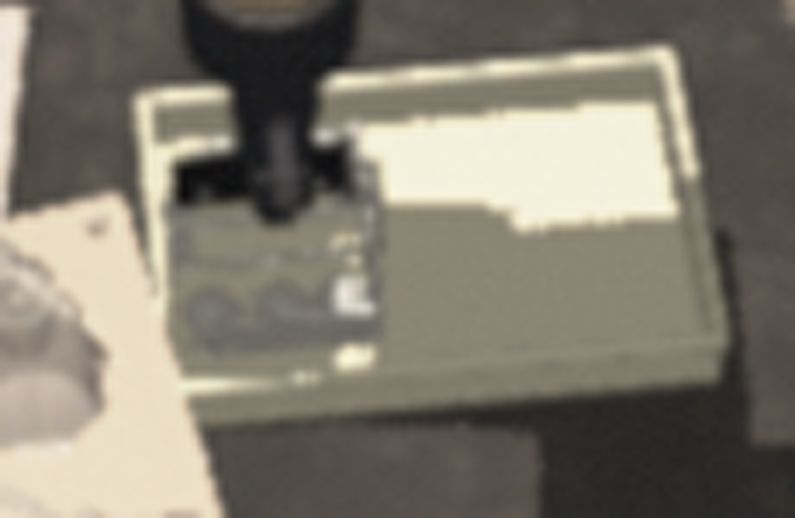

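The scoop is at the far wall, with large balls inside it at about (210,310), (280,305), (355,295) in the crop. I'll creep the last few mm.

Request:
{"api": "move_arm", "payload": {
  "targets": [
    {"dx": 0.08, "dy": -0.014, "dz": 0, "rx": 0, "ry": 0, "rz": 0},
    {"dx": 0.08, "dy": -0.014, "dz": 0, "rx": 0, "ry": 0, "rz": 0},
    {"dx": 0.04, "dy": -0.007, "dz": 0, "rx": 0, "ry": 0, "rz": 0},
    {"dx": 0, "dy": 0, "dz": 0, "rx": 0, "ry": 0, "rz": 0},
    {"dx": 0, "dy": 0, "dz": 0, "rx": 0, "ry": 0, "rz": 0},
    {"dx": 0, "dy": 0, "dz": 0, "rx": 0, "ry": 0, "rz": 0},
    {"dx": 0, "dy": 0, "dz": 0, "rx": 0, "ry": 0, "rz": 0},
    {"dx": 0, "dy": 0, "dz": 0, "rx": 0, "ry": 0, "rz": 0},
    {"dx": 0, "dy": 0, "dz": 0, "rx": 0, "ry": 0, "rz": 0},
    {"dx": 0, "dy": 0, "dz": 0, "rx": 0, "ry": 0, "rz": 0}
  ]
}}

```text
t: 16.6
tcp_pos: [0.5921, -0.0385, 0.0558]
tool_rot: [0.085, 0.996, 0.0, -0.003]
force: [-7.0, 1.8, 10.0]
finger_gap: 0.172
gripper_force: 99.7
```

Request:
{"api": "move_arm", "payload": {
  "targets": [
    {"dx": 0, "dy": 0, "dz": 0.03, "rx": 0, "ry": 0, "rz": 0},
    {"dx": -0.075, "dy": 0.013, "dz": 0.075, "rx": -0.0113, "ry": -0.0657, "rz": 0},
    {"dx": -0.075, "dy": 0.013, "dz": 0.075, "rx": -0.0113, "ry": -0.0657, "rz": 0},
    {"dx": -0.077, "dy": 0.013, "dz": 0.07, "rx": -0.0113, "ry": -0.0657, "rz": 0},
    {"dx": -0.077, "dy": 0.013, "dz": 0.065, "rx": -0.0113, "ry": -0.0657, "rz": 0},
    {"dx": -0.083, "dy": 0.014, "dz": 0.065, "rx": -0.0113, "ry": -0.0657, "rz": 0},
    {"dx": -0.083, "dy": 0.014, "dz": 0.065, "rx": -0.0113, "ry": -0.0657, "rz": 0},
    {"dx": -0.085, "dy": 0.015, "dz": 0.065, "rx": -0.0113, "ry": -0.0657, "rz": 0},
    {"dx": -0.085, "dy": 0.015, "dz": 0.065, "rx": -0.0113, "ry": -0.0657, "rz": 0},
    {"dx": 0, "dy": 0, "dz": 0, "rx": 0, "ry": 0, "rz": 0}
  ]
}}

```text
t: 17.85
tcp_pos: [0.5773, -0.0361, 0.0687]
tool_rot: [0.084, 0.987, -0.012, 0.137]
force: [-0.1, 0.7, -4.5]
finger_gap: 0.168
gripper_force: 97.7
```

Request:
{"api": "move_arm", "payload": {
  "targets": [
    {"dx": 0, "dy": 0, "dz": 0.2, "rx": 0, "ry": 0, "rz": 0},
    {"dx": 0, "dy": 0, "dz": 0.4, "rx": 0, "ry": 0, "rz": 0},
    {"dx": 0, "dy": 0, "dz": 0.4, "rx": 0, "ry": 0, "rz": 0},
    {"dx": 0, "dy": 0, "dz": 0.4, "rx": 0, "ry": 0, "rz": 0},
    {"dx": 0, "dy": 0, "dz": 0.4, "rx": 0, "ry": 0, "rz": 0},
    {"dx": 0, "dy": 0, "dz": 0.2, "rx": 0, "ry": 0, "rz": 0},
    {"dx": 0, "dy": 0, "dz": 0, "rx": 0, "ry": 0, "rz": 0},
    {"dx": 0, "dy": 0, "dz": 0, "rx": 0, "ry": 0, "rz": 0},
    {"dx": 0, "dy": 0, "dz": 0, "rx": 0, "ry": 0, "rz": 0},
    {"dx": 0, "dy": 0, "dz": 0, "rx": 0, "ry": 0, "rz": 0}
  ]
}}

```text
t: 19.1
tcp_pos: [0.578, -0.0362, 0.1196]
tool_rot: [0.084, 0.987, -0.012, 0.138]
force: [0.2, -0.6, -3.6]
finger_gap: 0.175
gripper_force: 97.7
```

```bash
python3 - <<'E'
from h import *
s=sensors.sense();print(wt(s['tcp_pos']),s['tcp_pos'],s['force'],s['tool_rot'],s['q'].round(2))
snap('wrist','w4.png')
b=cv2.cvtColor(snap('scene','s3.png'),4);a=cv2.cvtColor(snap('top','t3.png'),4)
B=cv2.resize(b[195:285,270:390],(480,360),interpolation=2);A=cv2.resize(a[195:320,275:375],(288,360),interpolation=2)
cv2.imwrite('pics/s3c.png',np.hstack([B,A]))
E
```

```text
[ 0.0603868  -0.00036727] [ 0.57804311 -0.03624031  0.11955333] [ 0.18125404 -0.57507897 -3.60967388] [ 0.08413249  0.98673819 -0.0117952   0.13831246] [-0.27  0.56  1.86  0.06  0.45 -1.72]
```

View pics/s3c.png

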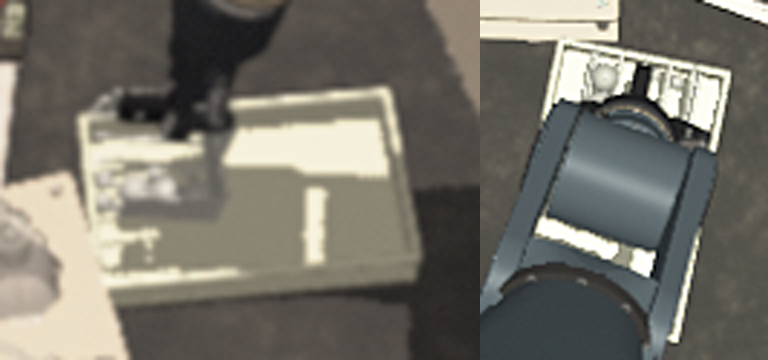

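Ambiguous at this size: a large ball shows in the scoop (top view (605,75)), and the load has gone up by about 1.9 N, which would be three large balls. I'll look with the wrist camera and average the force.

```bash
python3 - <<'E'
from h import *
f=[]
for i in range(8): cams.snapshot('wrist'); f.append(sensors.sense()['force'])
print(np.mean(f,0),np.std(f,0))
a=cv2.imread('pics/w4.png');cv2.imwrite('pics/w4c.png',cv2.resize(a[120:340,190:460],(736,600),interpolation=2))
E
```

```text
[ 0.04507749 -0.29784312 -4.55231788] [0.38608619 0.52623585 0.41508715]
```

View pics/w4c.png

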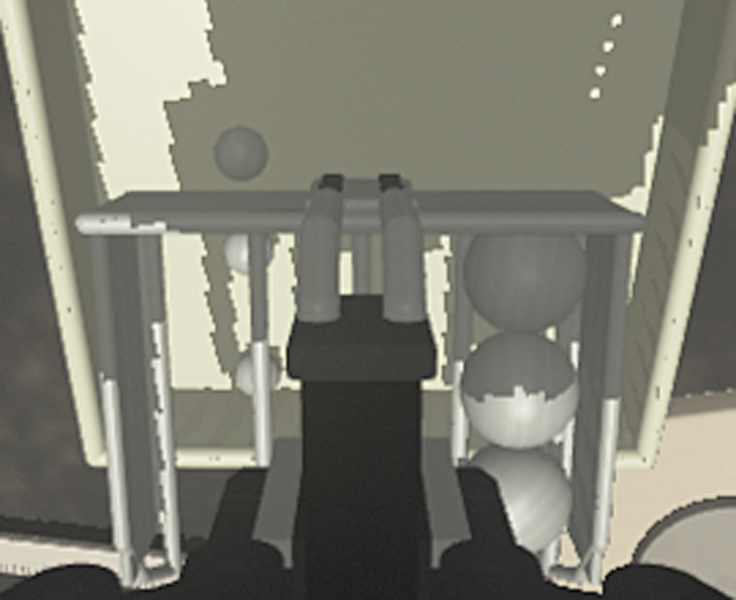

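All three large balls lie in one slot on the right (520,270), (520,390), (515,500), and three small ones are visible on the tray floor (240,153), (245,250), (258,370), the fourth hidden under the grip. A short shake, then I carry it to the dish.

Request:
{"api": "move_arm", "payload": {
  "targets": [
    {"dx": 0, "dy": 0.2, "dz": 0, "rx": 0, "ry": 0, "rz": 0},
    {"dx": 0, "dy": -0.4, "dz": 0, "rx": 0, "ry": 0, "rz": 0},
    {"dx": 0, "dy": 0.4, "dz": 0, "rx": 0, "ry": 0, "rz": 0},
    {"dx": 0, "dy": -0.2, "dz": 0, "rx": 0, "ry": 0, "rz": 0},
    {"dx": 0, "dy": 0, "dz": 0.4, "rx": 0, "ry": 0, "rz": 0},
    {"dx": 0, "dy": 0, "dz": 0.2, "rx": 0, "ry": 0, "rz": 0},
    {"dx": 0, "dy": 0, "dz": 0, "rx": 0, "ry": 0, "rz": 0},
    {"dx": -0.265, "dy": 0.405, "dz": 0, "rx": 0, "ry": 0, "rz": 0.0545},
    {"dx": -0.53, "dy": 0.81, "dz": 0, "rx": 0, "ry": 0, "rz": 0.109},
    {"dx": -0.53, "dy": 0.81, "dz": 0, "rx": 0, "ry": 0, "rz": 0.109}
  ]
}}

```text
t: 20.9
tcp_pos: [0.5437, 0.0155, 0.1346]
tool_rot: [0.012, 0.99, -0.002, 0.138]
force: [-0.7, 0.7, -5.2]
finger_gap: 0.173
gripper_force: 98.2
```

Request:
{"api": "move_arm", "payload": {
  "targets": [
    {"dx": -0.53, "dy": 0.81, "dz": 0, "rx": 0, "ry": 0, "rz": 0.109},
    {"dx": -0.53, "dy": 0.81, "dz": 0, "rx": 0, "ry": 0, "rz": 0.109},
    {"dx": -0.53, "dy": 0.81, "dz": 0, "rx": 0, "ry": 0, "rz": 0.109},
    {"dx": -0.53, "dy": 0.81, "dz": 0, "rx": 0, "ry": 0, "rz": 0.109},
    {"dx": -0.53, "dy": 0.81, "dz": 0, "rx": 0, "ry": 0, "rz": 0.109},
    {"dx": -0.53, "dy": 0.81, "dz": 0, "rx": 0, "ry": 0, "rz": 0.109},
    {"dx": -0.53, "dy": 0.81, "dz": 0, "rx": 0, "ry": 0, "rz": 0.109},
    {"dx": -0.53, "dy": 0.81, "dz": 0, "rx": 0, "ry": 0, "rz": 0.109},
    {"dx": -0.53, "dy": 0.81, "dz": 0, "rx": 0, "ry": 0, "rz": 0.109},
    {"dx": -0.265, "dy": 0.405, "dz": 0, "rx": 0, "ry": 0, "rz": 0.0545}
  ]
}}

```text
t: 22.15
tcp_pos: [0.4175, 0.2077, 0.1348]
tool_rot: [-0.254, 0.957, 0.036, 0.134]
force: [0.7, -0.2, -4.2]
finger_gap: 0.171
gripper_force: 98.2
```

```bash
python3 - <<'E'
from h import *
from scipy.spatial.transform import Rotation as Ro
b=snap('scene','s4.png')
a=snap('top','t4.png');w=snap('wrist','w5.png');s=sensors.sense();m=cams.camera_model('wrist')
print(s['t'],s['tcp_pos'],s['q'].round(2),s['force'].round(1));M=Ro.from_quat(s['tool_rot']).as_matrix();print(M.round(3).tolist())
# scoop axes: y=tool y, z=-tool z
ys=M[:,1];zs=-M[:,2];xs=np.cross(ys,zs);print('yaw',np.degrees(np.arctan2(xs[1],xs[0])),'pitch down',np.degrees(-np.arcsin(xs[2])))
print('mouth',s['tcp_pos']+.043*xs-.052*zs)
# dish centre by wrist: predicted rim pixels
for t in range(0,360,45):
    p=[.475+.07*np.cos(np.radians(t)),.287+.07*np.sin(np.radians(t)),.04];print(t,np.round(proj(m,p)))
mt=cams.camera_model('top')
g=cv2.cvtColor(a,7)
A=cv2.resize(cv2.cvtColor(a,4)[195:320,170:370],(512,320),interpolation=2);cv2.imwrite('pics/m5.png',np.vstack([np.hstack([A,np.zeros((320,288,3),np.uint8)]),np.hstack([cv2.resize(cv2.cvtColor(w,4),(373,280)),cv2.resize(cv2.cvtColor(b,4)[200:360,250:490],(427,280),interpolation=2)])]))
E
```

```text
22.3 [0.41904221 0.20702572 0.13501686] [ 0.16  0.43  2.12  0.29  0.34 -2.19] [-0.6 -0.2 -4.8]
[[-0.836, -0.493, 0.24], [-0.474, 0.87, 0.136], [-0.276, -0.0, -0.961]]
yaw 29.5573437906581 pitch down -16.018648328085952
mouth [0.46748785 0.23447132 0.09690178]
0 [329. 350.]
45 [386. 355.]
90 [437. 330.]
135 [457. 284.]
180 [424. 239.]
225 [353. 231.]
270 [297. 268.]
315 [292. 317.]
```

```bash
python3 - <<'E'
from h import *
m=cams.camera_model('top');a=cv2.imread('pics/t4.png');a0=cv2.imread('pics/top0.png')
# tray top-down rectified patch at ball height, dark blobs on white floor
S=4
xs=np.arange(-.118,.118,.0005);ys=np.arange(-.073,.077,.0005)
U=np.array([[proj(m,tw(x,y,.007)) for y in ys] for x in xs],np.float32)
for im in(a0,a):
    g=cv2.cvtColor(cv2.remap(im,U[...,0],U[...,1],2),6)
    print('mean',g.mean(), [(round(xs[min(int(i),len(xs)-1)],3)) for i in []])
    bl=cv2.absdiff(g,cv2.medianBlur(g,81));k=(bl>22).astype(np.uint8);k=cv2.morphologyEx(k,cv2.MORPH_OPEN,np.ones((5,5)))
    n,l,st,ce=cv2.connectedComponentsWithStats(k)
    for i in range(1,n):
        if 80<st[i,4]<3000: print(xs[int(ce[i][1])].round(3),ys[int(ce[i][0])].round(3),st[i,4],st[i,2:4])
    print()
    cv2.imwrite('pics/rect%d.png'%(im is a),g)
# dish rim in wrist view
w=cv2.imread('pics/w5.png');k=(w.min(2)>120).astype(np.uint8);n,l,st,_=cv2.connectedComponentsWithStats(k)
for i in range(1,n):
    if st[i,4]>800: print('wrist blob',st[i])
d=cv2.imread('pics/t4.png');k=(d.min(2)>150).astype(np.uint8);n,l,st,_=cv2.connectedComponentsWithStats(k)
for i in range(1,n):
    if st[i,4]>300 and 160<st[i,0]<400 and 190<st[i,1]<330: print('top blob',st[i])
E
```

```text
mean 245.05139124293785 []
-0.117 0.017 236 [47  7]
-0.112 -0.072 90 [ 6 18]
-0.11 -0.066 508 [25 34]
-0.112 0.072 276 [18 23]
-0.059 -0.072 154 [ 8 25]
-0.044 -0.072 101 [ 8 16]
0.011 -0.072 100 [ 7 17]
0.036 0.036 2000 [53 52]
0.034 -0.03 671 [29 30]
0.064 -0.072 135 [ 7 27]
0.067 -0.001 715 [30 35]
0.072 0.033 1934 [53 51]
0.071 -0.03 637 [31 29]
0.09 -0.072 81 [ 5 19]
0.103 0.03 2089 [54 54]
0.106 -0.027 646 [30 31]

mean 248.62510593220338 []
-0.117 0.017 236 [47  7]
-0.112 -0.072 94 [ 6 19]
-0.11 -0.066 499 [25 34]
-0.112 0.072 248 [17 22]
-0.059 -0.072 157 [ 8 26]
-0.044 -0.072 104 [ 8 17]
0.011 -0.072 101 [ 7 17]
0.043 -0.032 651 [29 34]
0.064 -0.072 133 [ 7 26]
0.071 -0.032 640 [30 30]
0.09 -0.072 81 [ 5 19]
0.111 -0.032 623 [29 29]
0.113 -0.01 412 [28 19]

wrist blob [    0     0   164   396 31414]
wrist blob [  338     0   302   216 32033]
wrist blob [ 344  232  117  105 5865]
wrist blob [ 227  244   29   91 1071]
wrist blob [ 475  338  123   38 2002]
wrist blob [   0  344   84   83 2888]
top blob [ 176  247   61   56 1878]
```

All four small balls are in the tray (x 0.043–0.113, y −0.032 to −0.010), and the dish is where expected. Now I move the mouth to the pour point, nearly level.

Request:
{"api": "move_arm", "payload": {
  "targets": [
    {"dx": 0, "dy": 0.093, "dz": -0.14, "rx": -0.033, "ry": 0.058, "rz": 0},
    {"dx": 0, "dy": 0.093, "dz": -0.14, "rx": -0.033, "ry": 0.058, "rz": 0},
    {"dx": 0, "dy": 0.093, "dz": -0.14, "rx": -0.033, "ry": 0.058, "rz": 0},
    {"dx": 0, "dy": 0.093, "dz": -0.14, "rx": -0.033, "ry": 0.058, "rz": 0},
    {"dx": 0, "dy": 0.093, "dz": -0.14, "rx": -0.033, "ry": 0.058, "rz": 0},
    {"dx": 0, "dy": 0.093, "dz": -0.14, "rx": -0.033, "ry": 0.058, "rz": 0},
    {"dx": 0, "dy": 0.093, "dz": -0.14, "rx": -0.033, "ry": 0.058, "rz": 0},
    {"dx": 0, "dy": 0, "dz": 0, "rx": 0, "ry": 0, "rz": 0},
    {"dx": 0, "dy": 0, "dz": 0, "rx": 0, "ry": 0, "rz": 0},
    {"dx": 0, "dy": 0, "dz": 0, "rx": 0, "ry": 0, "rz": 0}
  ]
}}

```text
t: 23.55
tcp_pos: [0.4191, 0.2227, 0.1105]
tool_rot: [-0.254, 0.967, 0.004, 0.017]
force: [-0.0, -0.1, -5.2]
finger_gap: 0.171
gripper_force: 98.2
```

```bash
cat >> h.py <<'E'
def pose():
    from scipy.spatial.transform import Rotation as Ro
    s=sensors.sense();M=Ro.from_quat(s['tool_rot']).as_matrix();ys=M[:,1];zs=-M[:,2];xs=np.cross(ys,zs)
    mo=s['tcp_pos']+.043*xs-.052*zs;d=mo[:2]-[.475,.287];h=xs[:2]/np.hypot(*xs[:2])
    print('t',s['t'],'tcp',s['tcp_pos'].round(4),'yaw',np.degrees(np.arctan2(xs[1],xs[0])).round(1),'pitch',np.degrees(-np.arcsin(xs[2])).round(1),'mouth',mo.round(4),'rel dish xs,ys',(d@h).round(4),(h[0]*d[1]-h[1]*d[0]).round(4),'q',s['q'].round(2),'F',s['force'].round(1))
E
python3 -c "from h import *;pose()"
```

```text
t 23.55 tcp [0.4191 0.2227 0.1105] yaw 29.5 pitch -2.0 mouth [0.4581 0.2447 0.06  ] rel dish xs,ys -0.0355 -0.0285 q [ 0.25  0.52  1.94  0.01  0.64 -1.85] F [-0.  -0.1 -5.2]
```

Request:
{"api": "move_arm", "payload": {
  "targets": [
    {"dx": 0.073, "dy": 0.0415, "dz": 0.02, "rx": -0.033, "ry": 0.058, "rz": 0},
    {"dx": 0.073, "dy": 0.0415, "dz": 0.02, "rx": -0.033, "ry": 0.058, "rz": 0},
    {"dx": 0.073, "dy": 0.0415, "dz": 0.02, "rx": -0.033, "ry": 0.058, "rz": 0},
    {"dx": 0.073, "dy": 0.0415, "dz": 0.02, "rx": -0.033, "ry": 0.058, "rz": 0},
    {"dx": 0.073, "dy": 0.0415, "dz": 0.02, "rx": -0.033, "ry": 0.058, "rz": 0},
    {"dx": 0.073, "dy": 0.0415, "dz": 0.02, "rx": -0.033, "ry": 0.058, "rz": 0},
    {"dx": 0.073, "dy": 0.0415, "dz": 0.02, "rx": -0.033, "ry": 0.058, "rz": 0},
    {"dx": 0.073, "dy": 0.0415, "dz": 0.02, "rx": -0.033, "ry": 0.058, "rz": 0},
    {"dx": 0.073, "dy": 0.0415, "dz": 0.02, "rx": -0.033, "ry": 0.058, "rz": 0},
    {"dx": 0.073, "dy": 0.0415, "dz": 0.02, "rx": -0.033, "ry": 0.058, "rz": 0}
  ]
}}

```text
t: 24.8
tcp_pos: [0.4379, 0.2335, 0.1156]
tool_rot: [-0.251, 0.955, -0.041, -0.151]
force: [0.3, 0.7, -2.5]
finger_gap: 0.178
gripper_force: 98.5
```

Request:
{"api": "move_arm", "payload": {
  "targets": [
    {"dx": 0.073, "dy": 0.0415, "dz": 0.02, "rx": -0.033, "ry": 0.058, "rz": 0},
    {"dx": 0.073, "dy": 0.0415, "dz": 0.02, "rx": -0.033, "ry": 0.058, "rz": 0},
    {"dx": 0.073, "dy": 0.0415, "dz": 0.02, "rx": -0.033, "ry": 0.058, "rz": 0},
    {"dx": 0.073, "dy": 0.0415, "dz": 0.02, "rx": -0.033, "ry": 0.058, "rz": 0},
    {"dx": 0.073, "dy": 0.0415, "dz": 0.02, "rx": -0.033, "ry": 0.058, "rz": 0},
    {"dx": 0.073, "dy": 0.0415, "dz": 0.02, "rx": -0.033, "ry": 0.058, "rz": 0},
    {"dx": 0, "dy": 0, "dz": 0, "rx": 0, "ry": 0, "rz": 0},
    {"dx": 0, "dy": 0, "dz": 0, "rx": 0, "ry": 0, "rz": 0},
    {"dx": 0, "dy": 0, "dz": 0, "rx": 0, "ry": 0, "rz": 0},
    {"dx": 0, "dy": 0, "dz": 0, "rx": 0, "ry": 0, "rz": 0}
  ]
}}

```text
t: 26.05
tcp_pos: [0.4483, 0.2396, 0.1186]
tool_rot: [-0.246, 0.934, -0.067, -0.25]
force: [-0.5, 0.2, -2.2]
finger_gap: 0.169
gripper_force: 98.5
```

```bash
python3 - <<'E'
from h import *
pose();f=[]
for i in range(6): cams.snapshot('top'); f.append(sensors.sense()['force'])
print(np.mean(f,0))
E
```

```text
t 26.05 tcp [0.4483 0.2396 0.1186] yaw 29.5 pitch 30.0 mouth [0.4581 0.245  0.0521] rel dish xs,ys -0.0354 -0.0282 q [ 0.33  0.76  1.46 -0.1   1.44 -1.72] F [-0.5  0.2 -2.2]
[-0.1513816  -0.0657282  -2.51225641]
```

The scoop's load is back to the empty value. I lift away, level it and look.

Request:
{"api": "move_arm", "payload": {
  "targets": [
    {"dx": 0, "dy": 0, "dz": 0.25, "rx": 0.0616, "ry": -0.1088, "rz": 0},
    {"dx": 0, "dy": 0, "dz": 0.25, "rx": 0.0616, "ry": -0.1088, "rz": 0},
    {"dx": 0, "dy": 0, "dz": 0.25, "rx": 0.0616, "ry": -0.1088, "rz": 0},
    {"dx": 0, "dy": 0, "dz": 0.25, "rx": 0.0616, "ry": -0.1088, "rz": 0},
    {"dx": 0, "dy": 0, "dz": 0.25, "rx": 0.0616, "ry": -0.1088, "rz": 0},
    {"dx": 0, "dy": 0, "dz": 0.25, "rx": 0.0616, "ry": -0.1088, "rz": 0},
    {"dx": 0, "dy": 0, "dz": 0.25, "rx": 0.0616, "ry": -0.1088, "rz": 0},
    {"dx": 0, "dy": 0, "dz": 0.25, "rx": 0.0616, "ry": -0.1088, "rz": 0},
    {"dx": 0, "dy": -0.6, "dz": 0, "rx": 0, "ry": 0, "rz": 0},
    {"dx": 0, "dy": -1, "dz": 0, "rx": 0, "ry": 0, "rz": -0.0533}
  ]
}}

```text
t: 27.6
tcp_pos: [0.4483, 0.1989, 0.1685]
tool_rot: [-0.241, 0.97, -0.001, -0.001]
force: [0.6, -0.5, -2.2]
finger_gap: 0.171
gripper_force: 98.6
```

Request:
{"api": "move_arm", "payload": {
  "targets": [
    {"dx": 0, "dy": -1, "dz": 0, "rx": 0, "ry": 0, "rz": -0.0533},
    {"dx": 0, "dy": -1, "dz": 0, "rx": 0, "ry": 0, "rz": -0.0533},
    {"dx": 0, "dy": -1, "dz": 0, "rx": 0, "ry": 0, "rz": -0.0533},
    {"dx": 0, "dy": -1, "dz": 0, "rx": 0, "ry": 0, "rz": -0.0533},
    {"dx": 0, "dy": -1, "dz": 0, "rx": 0, "ry": 0, "rz": -0.0533},
    {"dx": 0, "dy": -1, "dz": 0, "rx": 0, "ry": 0, "rz": -0.0533},
    {"dx": 0, "dy": -1, "dz": 0, "rx": 0, "ry": 0, "rz": -0.0533},
    {"dx": 0, "dy": -1, "dz": 0, "rx": 0, "ry": 0, "rz": -0.0533},
    {"dx": 0, "dy": -1, "dz": 0, "rx": 0, "ry": 0, "rz": -0.0533},
    {"dx": 0, "dy": -1, "dz": 0, "rx": 0, "ry": 0, "rz": 0}
  ]
}}

```text
t: 28.85
tcp_pos: [0.4481, -0.052, 0.1682]
tool_rot: [-0.117, 0.993, -0.001, -0.001]
force: [0.3, -0.6, -2.6]
finger_gap: 0.169
gripper_force: 98.5
```

```bash
python3 - <<'E'
from h import *
pose();a=cv2.cvtColor(snap('top','t6.png'),4);w=cv2.cvtColor(snap('wrist','w6.png'),4);b=cv2.cvtColor(snap('scene','s6.png'),4)
D=cv2.resize(a[240:310,165:245],None,fx=5,fy=5,interpolation=2);cv2.imwrite('pics/dish.png',np.hstack([D,cv2.resize(b[295:365,340:420],(400,350),interpolation=2)]))
g=a[240:310,165:245].max(2);k=(g<170).astype(np.uint8);print(a[262:288:3,188:218:2].max(2))
E
```

```text
t 28.85 tcp [ 0.4481 -0.052   0.1682] yaw 13.5 pitch 0.1 mouth [ 0.4898 -0.0421  0.1161] rel dish xs,ys -0.0623 -0.3235 q [-0.36  0.4   1.92 -0.    0.82 -2.17] F [ 0.3 -0.6 -2.6]
[[250 194 231 225 183 117 255 253 253 253 253 253 253 253 254]
 [246 255 182 165 149 255 254 253 253 253 253 253 253 254 254]
 [253 253 254 254 254 253 253 253 253 253 253 253 253 254 254]
 [254 253 253 253 253 254 255 251 213 243 255 254 254 254 254]
 [253 253 253 253 253 255 176 221 225 187 192 255 254 254 254]
 [254 253 253 253 253 255 184 213 216 187 146 255 254 254 254]
 [255 253 253 253 253 253 255 248 207 239 255 234 255 255 254]
 [249 253 253 253 253 253 253 254 255 224 201 218 200 127 255]
 [242 253 253 253 253 253 253 253 255 210 211 235 205 143 246]]
```

View pics/dish.png

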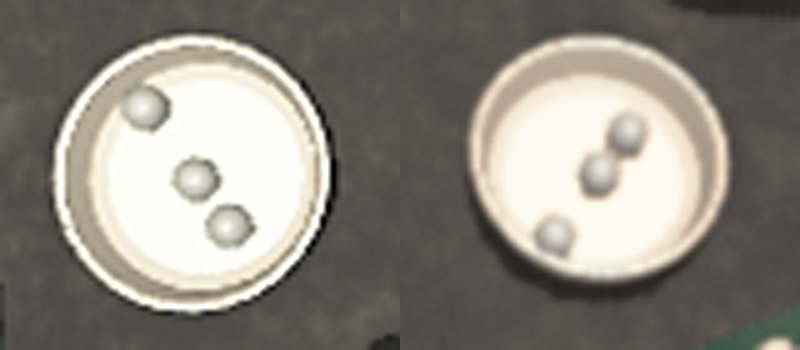

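All three large balls lie in the dish (crop (147,107), (196,180), (229,226)). Now I put the scoop back on the worktop.

Request:
{"api": "move_arm", "payload": {
  "targets": [
    {"dx": 0.17, "dy": -1, "dz": 0, "rx": 0, "ry": 0, "rz": 0},
    {"dx": 0, "dy": -1, "dz": 0, "rx": 0, "ry": 0, "rz": 0},
    {"dx": 0, "dy": -1, "dz": 0, "rx": 0, "ry": 0, "rz": 0},
    {"dx": 0, "dy": -1, "dz": 0, "rx": 0, "ry": 0, "rz": 0},
    {"dx": 0, "dy": -1, "dz": 0, "rx": 0, "ry": 0, "rz": 0},
    {"dx": 0, "dy": -1, "dz": 0, "rx": 0, "ry": 0, "rz": 0},
    {"dx": 0, "dy": -1, "dz": 0, "rx": 0, "ry": 0, "rz": 0},
    {"dx": 0, "dy": -1, "dz": 0, "rx": 0, "ry": 0, "rz": 0},
    {"dx": 0, "dy": -0.8, "dz": -0.4, "rx": 0, "ry": 0, "rz": 0},
    {"dx": 0, "dy": 0, "dz": -0.8, "rx": 0, "ry": 0, "rz": 0}
  ]
}}

```text
t: 30.25
tcp_pos: [0.4535, -0.2722, 0.1382]
tool_rot: [-0.117, 0.993, -0.002, 0.001]
force: [-0.7, 0.4, -2.2]
finger_gap: 0.173
gripper_force: 98.6
```

Request:
{"api": "move_arm", "payload": {
  "targets": [
    {"dx": 0, "dy": 0, "dz": -0.8, "rx": 0, "ry": 0, "rz": 0},
    {"dx": 0, "dy": 0, "dz": -0.8, "rx": 0, "ry": 0, "rz": 0},
    {"dx": 0, "dy": 0, "dz": -0.8, "rx": 0, "ry": 0, "rz": 0},
    {"dx": 0, "dy": 0, "dz": -0.6, "rx": 0, "ry": 0, "rz": 0},
    {"dx": 0, "dy": 0, "dz": -0.3, "rx": 0, "ry": 0, "rz": 0},
    {"dx": 0, "dy": 0, "dz": -0.1, "rx": 0, "ry": 0, "rz": 0},
    {"dx": 0, "dy": 0, "dz": -0.04, "rx": 0, "ry": 0, "rz": 0},
    {"dx": 0, "dy": 0, "dz": -0.03, "rx": 0, "ry": 0, "rz": 0},
    {"dx": 0, "dy": 0, "dz": 0, "rx": 0, "ry": 0, "rz": 0},
    {"dx": 0, "dy": 0, "dz": 0, "rx": 0, "ry": 0, "rz": 0}
  ]
}}

```text
t: 31.5
tcp_pos: [0.4528, -0.2705, 0.052]
tool_rot: [-0.118, 0.993, -0.001, -0.0]
force: [1.0, -0.1, -3.3]
finger_gap: 0.17
gripper_force: 98.6
```

Request:
{"api": "move_arm", "payload": {
  "targets": [
    {"dx": 0, "dy": 0, "dz": -0.015, "rx": 0, "ry": 0, "rz": 0},
    {"dx": 0, "dy": 0, "dz": -0.015, "rx": 0, "ry": 0, "rz": 0},
    {"dx": 0, "dy": 0, "dz": 0, "rx": 0, "ry": 0, "rz": 0},
    {"dx": 0, "dy": 0, "dz": 0, "rx": 0, "ry": 0, "rz": 0},
    {"dx": 0, "dy": 0, "dz": 0, "rx": 0, "ry": 0, "rz": 0},
    {"dx": 0, "dy": 0, "dz": 0, "rx": 0, "ry": 0, "rz": 0},
    {"dx": 0, "dy": 0, "dz": 0, "rx": 0, "ry": 0, "rz": 0},
    {"dx": 0, "dy": 0, "dz": 0, "rx": 0, "ry": 0, "rz": 0},
    {"dx": 0, "dy": 0, "dz": 0, "rx": 0, "ry": 0, "rz": 0},
    {"dx": 0, "dy": 0, "dz": 0, "rx": 0, "ry": 0, "rz": 0}
  ]
}}

```text
t: 32.75
tcp_pos: [0.4528, -0.2706, 0.0516]
tool_rot: [-0.118, 0.993, -0.001, 0.0]
force: [-1.0, 0.8, 6.0]
finger_gap: 0.17
gripper_force: 99.7
```

Standing on the worktop. I release and retreat straight up.

Request:
{"api": "move_arm", "payload": {
  "targets": [
    {"dx": 0, "dy": 0, "dz": 0, "rx": 0, "ry": 0, "rz": 0},
    {"dx": 0, "dy": 0, "dz": 0, "rx": 0, "ry": 0, "rz": 0},
    {"dx": 0, "dy": 0, "dz": 0, "rx": 0, "ry": 0, "rz": 0},
    {"dx": 0, "dy": 0, "dz": 0, "rx": 0, "ry": 0, "rz": 0},
    {"dx": 0, "dy": 0, "dz": 0, "rx": 0, "ry": 0, "rz": 0},
    {"dx": 0, "dy": 0, "dz": 0, "rx": 0, "ry": 0, "rz": 0},
    {"dx": 0, "dy": 0, "dz": 0, "rx": 0, "ry": 0, "rz": 0},
    {"dx": 0, "dy": 0, "dz": 0, "rx": 0, "ry": 0, "rz": 0},
    {"dx": 0, "dy": 0, "dz": 0, "rx": 0, "ry": 0, "rz": 0},
    {"dx": 0, "dy": 0, "dz": 0, "rx": 0, "ry": 0, "rz": 0}
  ],
  "claw": 100
}}

```text
t: 34.0
tcp_pos: [0.4527, -0.2704, 0.051]
tool_rot: [-0.117, 0.993, -0.001, -0.0]
force: [-0.1, 0.4, -0.2]
finger_gap: 1.0
gripper_force: 0.0
```

Request:
{"api": "move_arm", "payload": {
  "targets": [
    {"dx": 0, "dy": 0, "dz": 0.5, "rx": 0, "ry": 0, "rz": 0},
    {"dx": 0, "dy": 0, "dz": 0.8, "rx": 0, "ry": 0, "rz": 0},
    {"dx": 0, "dy": 0, "dz": 0.8, "rx": 0, "ry": 0, "rz": 0},
    {"dx": 0, "dy": 0, "dz": 0.8, "rx": 0, "ry": 0, "rz": 0},
    {"dx": 0, "dy": 0, "dz": 0.8, "rx": 0, "ry": 0, "rz": 0},
    {"dx": 0, "dy": 0, "dz": 0.8, "rx": 0, "ry": 0, "rz": 0},
    {"dx": 0, "dy": 0, "dz": 0, "rx": 0, "ry": 0, "rz": 0},
    {"dx": 0, "dy": 0, "dz": 0, "rx": 0, "ry": 0, "rz": 0},
    {"dx": 0, "dy": 0, "dz": 0, "rx": 0, "ry": 0, "rz": 0},
    {"dx": 0, "dy": 0, "dz": 0, "rx": 0, "ry": 0, "rz": 0}
  ]
}}

```text
t: 35.25
tcp_pos: [0.4523, -0.2701, 0.1627]
tool_rot: [-0.117, 0.993, -0.0, -0.001]
force: [-0.6, -0.1, -0.2]
finger_gap: 0.999
gripper_force: 0.0
```

```bash
python3 - <<'E'
from h import *
pose();a=snap('wrist','w7.png');m=cams.camera_model('wrist')
k=(a.max(2)<48).astype(np.uint8);k[:150]=0;k[305:]=0;k[:,:280]=0;k[:,360:]=0
n,l,st,_=cv2.connectedComponentsWithStats(k);i=1+st[1:,4].argmax();print('grip px',st[i]);b=cv2.imread('pics/w2.png')
print('expected ends',np.round(proj(m,[.4528+.0418,-.2706+.010,.084])),np.round(proj(m,[.4528-.036,-.2706-.0086,.084])))
t=snap('top','t7.png');g=cv2.absdiff(cv2.cvtColor(t,7),cv2.cvtColor(cv2.imread('pics/t6.png'),6))
print('dish change',g[245:305,172:235].max(),'tray change',g[215:255,300:355].max())
E
```

```text
t 35.25 tcp [ 0.4523 -0.2701  0.1627] yaw 13.5 pitch 0.1 mouth [ 0.4941 -0.2601  0.1106] rel dish xs,ys -0.1091 -0.5365 q [-0.75  0.49  1.75 -0.    0.9  -2.55] F [-0.6 -0.1 -0.2]
grip px [ 310  205   24  100 2270]
expected ends [320. 305.] [320. 194.]
dish change 3 tray change 208
```

```bash
python3 -c "
from station import order
print(order.sign_off())"
```

```text
the job is handed in; nothing more can be done
None
```

I tipped the three full-size balls into the dish, left the four small ones in the tray, stood the scoop back upright on the worktop and handed the job in at about 35 s; no verdict came back.

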